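Roll the rolling pin to its parking strip

ROBOT

A 6-joint arm with a two-finger parallel gripper is mounted at the origin on the work surface. World frame = base frame: x ahead of the robot, y to its left, z up, the work surface at z = 0. Lengths are in m, angles in degrees, forces in N, time in s.
With the tool pointing down it reaches from about 0.25 to 0.725 m from the base axis. Payload 9.7 kg.
Tool frame: the origin (TCP) lies midway between the tips of the shut fingers; the grasp point (between the pads) lies bot.grasp_offset behind it (bot.grasp_offset is the distance from the TCP to the grasp point, in m); x points along the fingers, y is the direction in which the jaws open and shut, and the axes are right-handed (so a half turn about x gives the same grasp; the last joint's range is limited). The gripper opens to 85 mm and grips with 20 to 120 N. Pads are 22 mm wide; open, the fingers measure 114 mm over their backs; the gripper's body (76 mm by 85 mm) begins 54 mm behind the grasp point. The pads swing forward as they close: fully open they stand 13 mm farther back than shut.
Start: joints at [-76.49, 4.979, 10.078, 95.1, 0, 90], TCP at [0.128, -0.535, 0.196] pointing down, gripper open.
Joint ranges: [-179.16, 179.16], [-48.56, 103.87], [-65.8, 70.77], [-126.05, 130.52], [-82.76, 87.17], [-180, 180]. Speed limits (degrees/s): [127.2, 127.2, 147.25, 180, 180, 180].

INTERFACE

Orientations are given as [roll, pitch, yaw] about the fixed x, y, z axes, in that order (R = Rz(yaw) Ry(pitch) Rx(roll)).
In Python, from workcell import status, camera, bot gives the robot as it stands.
- The arm moves only by the shell command python3 -m jog 'ROWS' [OPENING] [FORCE]. ROWS is text: rows parted by semicolons, each of 4 numbers parted by spaces: the shift along the tool's x, y, z in mm, then the turn about the tool's x in degrees. A call has exactly 8 rows; each row is the pose to reach, as a shift and turn from the pose commanded when the call began, along the tool's axes at that moment; what a row does not reach only later rows make up. A row lasts 1/8 s, in which the tool goes at most 62.5 mm and 10.7 degrees, less where a joint would pass 70% of its speed; a pose out of reach is approached as far as the arm can. A call with a gripper value outside its range is refused whole. OPENING is the opening, from 0 (shut) to 1 (fully open), set as the call begins (- or left out, the last holds). The fingers move at their own pace and stop on an object; FORCE is the grip in N (left out, the last holds). Time passes only in rows, so rows that repeat a pose let the fingers close, or fill a call up. It gives the time, the measured TCP pose, the force and the opening at its end, in the units of the state.
- status.get_obs(): the state, without advancing time (a new reading comes with each control period).
- camera(name): name is "side" or "top"; returns a dict with "color" (384x512x3 uint8, red, green, blue), "vfov" (degrees; the focal length in pixels is half the picture's height over the tangent of half this angle, whatever the lens; pixels are square), "cx", "cy" (the principal point, pixels), "D" ([k1, k2, p1, p2, k3] as OpenCV has them; the pictures are not rectified), "rvec" (rotation vector, rad) and "tvec" (3), from world to camera coordinates, as OpenCV has them. Camera axes: x right, y down, z forward; pixel columns grow to the right and rows downward; lengths in m; the calibration is good to about 2 mm. A picture is of the moment at which its call begins. There is no depth.
- bot.job_done(): hands the job in, once; it reports no verdict.
The state is a dict: "time": time; "q": joint angles; "qd": joint speeds; "joint_efforts": joint torques, N m; "ee_pos": TCP position; "tcp_rot": TCP orientation; "wrist_force": force on the tool from outside, world axes, zero at the start; "torque": the same for the moment, N m; "opening": finger opening in m.
Only numpy, scipy, OpenCV 4.12 (cv2) and the standard library are available. Lean on these libraries where they do the work, as an engineer would, in place of code of your own. Each camera call takes 0.05 s, during which the arm holds its last target. There are 200 camera calls.

TASK

The baker needs the end of the pastry board where the rolling pin lies. Roll the pin across the board, pushing only on its upper half with the fingertips or the outside of the fingers, until it comes to rest lying along the dark inlaid parking strip, centred over it and parallel to it. Let it roll and not skid, do not pinch or lift it, leave the mug, ring cutter, jar and brush where they are, and finish clear of everything.

Things in the scene. Friction and masses are not known exactly. Their poses are not given: they have to be found in the camera images.
- pin_center (a point): Centre of a wooden rolling pin, on its long axis (its own y; x and z turn as it rolls, z is up at first). Barrel 50 mm in diameter for 190 mm, then rounded shoulders and handles up to 30 mm thick; 384 mm overall, 0.4 kg. Centre 43 mm above the bench at rest. Let go, it slows by 0.25 m/s2. Floured, friction about 0.4: a finger forced on it near the crown wedges, just above mid-height it rolls.
- strip: Dark wooden parking strip inlaid flush in the board's top, 30 by 360 mm. Origin at its middle, on the board's surface, 18 mm above the bench. Its y runs along the strip, its x straight across it. At the start it lies 100 to 200 mm from the pin, either farther from the robot or nearer to it.
- board: Fixed pale wooden pastry board, 400 mm (its x) by 460 mm (its y) by 18 mm thick, flat on the steel bench. Origin at the centre of its underside. The strip runs along the board's y.
- mug: Bystander: white mug, 80 mm wide, 85 mm tall, standing on the bench beside the board. Origin at the centre of its underside.
- cutter: Bystander: steel ring cutter, 72 mm outside diameter, 40 mm tall, on the bench beside the board. Origin at the centre of its underside.
- jar: Bystander: closed jar, 68 mm in diameter, 110 mm tall, on the bench beside the board. Origin at the centre of its underside.
- brush: Bystander: pastry brush lying on the bench beside the board. Origin on its underside, its x axis along its length.

How it is judged:
By the outcome, as a careful person would: the job done as asked, in the order asked, and still so for the second after the job is handed in, with the robot touching nothing.
It also fails if it takes over 32 s, if anything falls off the work surface, if the arm or the gripper's body presses on something with over 40 N, if the wrist force passes 120 N, or if a joint passes its speed limit or range.

## Working session

There is one attempt and no reset: what is moved stays moved. The work goes in short steps, Python scripts to look and compute and a shell command to move; the robot and the scene stay as the last step left them, time stands still between calls to the robot, and variables do not carry over. Pictures are saved under pics/ and viewed, about 8 in all and at most 12, crops included, and the job is handed in when it is done.

```bash
mkdir -p pics; ls
cat > h.py <<'E'
import numpy as np, cv2
from workcell import status, camera, bot
def cal(c):
    h,w=c["color"].shape[:2]; f=h/2/np.tan(np.radians(c["vfov"])/2)
    K=np.array([[f,0,c["cx"]],[0,f,c["cy"]],[0,0,1.]]); return K,np.array(c["D"],float),np.array(c["rvec"],float),np.array(c["tvec"],float)
def unproj(c,px,z):
    K,D,r,t=cal(c); R=cv2.Rodrigues(r)[0]
    u=cv2.undistortPoints(np.array(px,float).reshape(-1,1,2),K,D).reshape(-1,2)
    d=np.c_[u,np.ones(len(u))]@R; o=-R.T@t
    return o+d*((z-o[2])/d[:,2])[:,None]
def proj(c,P):
    K,D,r,t=cal(c); return cv2.projectPoints(np.array(P,float).reshape(-1,1,3),r,t,K,D)[0].reshape(-1,2)
def snap(name,fn):
    c=camera(name); cv2.imwrite(fn,c["color"][:,:,::-1]); return c
E
python3 - <<'E'
from h import *
import pickle
for n in("top","side"):
    c=snap(n,f"pics/{n}0.png"); pickle.dump(c,open(n+"0.pkl","wb"))
    K,D,r,t=cal(c); print(n,-cv2.Rodrigues(r)[0].T@t,K[0,0])
print(status.get_obs(),bot.grasp_offset)
E
```

```text
pics
top [0.36735932 0.02683319 1.06077575] 412.64390933688543
side [ 0.52279179 -0.77256461  0.5819776 ] 382.1300020100602
{'time': 0.1, 'q': array([-7.64892838e+01,  5.00940752e+00,  1.00402698e+01,  9.51007874e+01,
       -5.51045952e-04,  8.99982493e+01]), 'qd': array([ 0.04112361, -0.1015521 ,  0.15408122,  0.0578913 , -0.0038665 ,
       -0.03926917]), 'joint_efforts': array([-1.04192206e-04, -5.21559012e+01,  4.65654945e+01,  1.60251529e-02,
       -1.21557147e-05, -9.25915941e-06]), 'ee_pos': array([ 0.12843404, -0.53453902,  0.19575143]), 'tcp_rot': array([-89.55023977,  89.93007274, 103.96222738]), 'wrist_force': array([-0.3735764 ,  0.72070875,  0.07145465]), 'torque': array([-0.0008338 , -0.01619327, -0.02702971]), 'opening': 0.08551100207473256} 0.0187
```

View pics/top0.png

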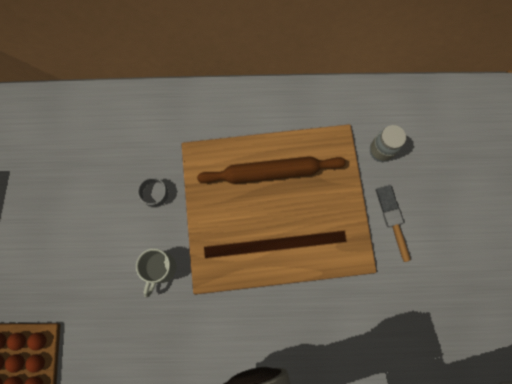

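View pics/side0.png

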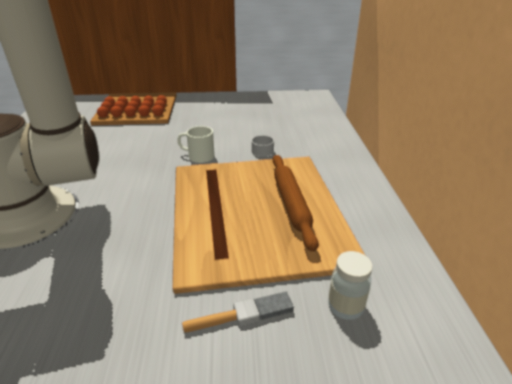

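The top view shows the pin at about (199,178)–(346,163) and the strip at about (205,252)–(346,238), nearer the robot. The jar is at (390,140), the cutter at (152,192), the mug at (153,268) and the brush at (393,222). The side view agrees, so the pin has to be pulled toward the robot.

```bash
cat >> h.py <<'E'
def blobs(c,thr=None):
    """largest dark-strip contour and reddish pin contour in top image -> minAreaRect-like fits"""
    im=c["color"].astype(int); hsv=cv2.cvtColor(c["color"],cv2.COLOR_RGB2HSV)
    return im,hsv
E
python3 - <<'E'
from h import *
import pickle
c=pickle.load(open("top0.pkl","rb")); im=c["color"]
for p in [(245,275),(170,275),(160,240),(178,205),(200,275),(163,340),(225,275),(176,275),(183,275)]: print(p,im[p])
print(im[150:190,270].tolist())
print([im[y,270].tolist() for y in range(232,258)])
E
```

```text
(245, 275) [46 22  9]
(170, 275) [87 49 20]
(160, 240) [142 100  55]
(178, 205) [82 46 19]
(200, 275) [138  97  53]
(163, 340) [81 45 19]
(225, 275) [134  95  52]
(176, 275) [59 33 13]
(183, 275) [130  92  50]
[[139, 100, 54], [132, 94, 51], [133, 95, 51], [134, 96, 51], [136, 96, 52], [138, 98, 53], [140, 100, 54], [145, 103, 56], [147, 104, 56], [138, 98, 52], [110, 74, 40], [76, 47, 21], [71, 40, 18], [73, 42, 16], [79, 44, 18], [83, 46, 18], [85, 47, 18], [86, 48, 20], [84, 47, 20], [87, 49, 21], [88, 50, 21], [84, 48, 19], [82, 46, 19], [77, 43, 17], [73, 40, 16], [69, 39, 17], [63, 35, 15], [56, 31, 13], [50, 28, 14], [48, 30, 15], [63, 43, 22], [102, 72, 39], [131, 93, 50], [137, 98, 54], [131, 93, 51], [125, 89, 48], [122, 86, 46], [122, 87, 48], [122, 87, 47], [123, 88, 47]]
[[153, 109, 59], [156, 111, 60], [153, 109, 59], [142, 101, 53], [134, 95, 51], [127, 89, 48], [111, 76, 41], [77, 48, 24], [49, 26, 12], [42, 21, 9], [44, 22, 10], [44, 23, 10], [45, 23, 10], [45, 21, 7], [46, 23, 11], [47, 24, 10], [46, 22, 10], [56, 30, 15], [85, 54, 28], [126, 87, 47], [146, 103, 56], [148, 106, 58], [145, 103, 55], [143, 102, 54], [143, 102, 56], [140, 100, 55]]
```

```bash
cat >> h.py <<'E'
def comps(c,poly=None):
    b=((c["color"][:,:,0]<105)&(c["color"][:,:,0]>c["color"][:,:,2]*1.6)).astype(np.uint8)
    m=np.zeros_like(b); P=[(186,146),(349,128),(371,268),(197,288)]
    cv2.fillPoly(m,[np.array(P)],1); b&=m
    n,l,s,ce=cv2.connectedComponentsWithStats(b)
    return [np.argwhere(l==i)[:,::-1].astype(float) for i in range(1,n) if s[i,4]>200]
def fit(c,px,z):
    "centre by ends, direction, widths in world plane z"
    W=unproj(c,px,z)[:,:2]
    vx,vy,x0,y0=cv2.fitLine(W.astype(np.float32),cv2.DIST_L2,0,1e-4,1e-4).ravel()
    d=np.array([vx,vy]); d*=np.sign(d[1]); n=np.array([d[1],-d[0]]); s=(W-[x0,y0])@d; q=(W-[x0,y0])@n
    lo,hi=s.min(),s.max(); mid=abs(s-(lo+hi)/2)<.07
    return np.array([x0,y0])+d*(lo+hi)/2, np.degrees(np.arctan2(-d[0],d[1])), hi-lo, np.ptp(q[mid])
E
python3 - <<'E'
from h import *
import pickle
c=pickle.load(open("top0.pkl","rb"))
for px in comps(c):
    print(len(px),px.mean(0)); 
    for z in(.018,.043): print(z,*fit(c,px,z))
for n,p,z in [("jar top",(393,137),.11),("cutter top",(153,192),.04),("mug",(153,264),.085),("brush tip",(387,187),.01),("brush end",(406,259),.01),("bd",(182,142),.018),("bd",(350,126),.018),("bd",(374,271),.018),("bd",(195,291),.018)]: print(n,unproj(c,[p],z)[0].round(3))
s=pickle.load(open("side0.pkl","rb"))
# side check: pin ends pixel & strip ends
print(unproj(s,[(277,161),(311,245)],.043).round(3), unproj(s,[(211,171),(222,258)],.018).round(3))
E
```

```text
2595 [273.14874759 170.37996146]
0.018 [ 0.66793106 -0.0201199 ] 5.101363 0.39832340755907925 0.058338380477256827
0.043 [ 0.66072502 -0.01899422] 5.101363 0.38877381341657047 0.05693974849651781
1716 [274.48251748 243.91724942]
0.018 [ 0.4750726  -0.01819339] 5.252768 0.3611846271110929 0.030744129306769834
0.043 [ 0.47249024 -0.0171139 ] 5.252768 0.3525254156915061 0.03000705498080037
jar top [ 0.72  -0.312  0.11 ]
cutter top [0.611 0.289 0.04 ]
mug [0.427 0.272 0.085]
brush tip [ 0.618 -0.318  0.01 ]
brush end [ 0.43  -0.349  0.01 ]
bd [0.752 0.222 0.018]
bd [ 0.788 -0.231  0.018]
bd [ 0.402 -0.263  0.018]
bd [0.363 0.183 0.018]
[[ 0.644  0.151  0.043]
 [ 0.676 -0.195  0.043]] [[ 0.458  0.149  0.018]
 [ 0.492 -0.196  0.018]]
```

```bash
cat >> h.py <<'E'
from scipy.spatial.transform import Rotation as Ro
def tool():
    o=status.get_obs(); return np.array(o["ee_pos"]),Ro.from_euler("xyz",o["tcp_rot"],degrees=True).as_matrix(),o
def rel(target,yaxis=None):
    p,R,o=tool(); d=R.T@(np.array(target)-p)*1000; s=f"shift {d.round(1)}"
    if yaxis is not None:
        y=R.T@np.array(yaxis); a=np.degrees(np.arctan2(y[2],y[1])); s+=f" turn {a:.2f} or {(a+360)%360-180:.2f}"
    return s
def pinaxis(c,ang):
    "pin axis by far barrel edge (subpixel), silhouette 25 mm radius, plane z=.043; returns near/far edge offsets too"
    im=cv2.GaussianBlur(c["color"][:,:,0].astype(np.float32),(1,3),0); px=max(comps(c),key=lambda p:p[:,0].ptp() if 0 else len(p))
    return px
E
python3 - <<'E'
from h import *
import pickle
p,R,o=tool(); print(R.round(3))
a=np.radians(5.2); print(rel([.712,-.023,.15],[-np.sin(a),np.cos(a),0]))
c=pickle.load(open("top0.pkl","rb")); im=c["color"][:,:,0].astype(float)
# far edge: first half-level crossing going down from above, per column over barrel
px=max(comps(c),key=len)
W=[];N=[]
for x in range(235,311):
    col=px[px[:,0]==x][:,1]; t=int(col.min()); 
    bg=im[t-5:t-2,x].mean(); fg=im[t+2:t+5,x].mean(); L=(bg+fg)/2
    for y in range(t-3,t+4):
        if im[y,x]>=L>im[y+1,x]: W.append((x,y+(im[y,x]-L)/(im[y,x]-im[y+1,x]))); break
    N.append((x,col.max()+.5))
o=-cv2.Rodrigues(np.array(c["rvec"]))[0].T@c["tvec"]
n=np.array([np.cos(a),np.sin(a)])
for E,s in((W,1),(N,-1)):
    E=unproj(c,E,.043)[:,:2]; k=np.polyfit(E[:,1]+.019,E[:,0],1); 
    tilt=np.arctan2((k[1]-o[0]),o[2]-.043); print("axis x at y=-.019:",k[1]-s*.025/np.cos(tilt)/np.cos(a),np.degrees(np.arctan(-k[0])))
E
```

```text
[[-0.     0.234 -0.972]
 [ 0.001 -0.972 -0.234]
 [-1.    -0.001  0.   ]]
shift [  46.2 -361.  -686.9] turn -171.69 or 8.31
axis x at y=-.019: 0.6632482255398409 5.201907761364595
axis x at y=-.019: 0.6588103583810384 4.980017325083624
```

```bash
python3 -m jog '0 -26 -49 1; 0 -52 -98 2; 0 -78 -147 3; 0 -103 -196 4; 0 -129 -245 5; 0 -155 -294 6; 0 -181 -343 7.3; 0 -206 -392 8.3' 1
python3 - <<'E'
from h import *
a=np.radians(5.2); print(rel([.714,-.023,.15],[-np.sin(a),np.cos(a),0]))
E
```

```text
time: 1.1
ee_pos: [0.4626, -0.2414, 0.1962]
tcp_rot: [-17.6, 90.0, 167.6]
wrist_force: [0.5, -1.1, 1.1]
opening: 0.0853
shift [  46.1 -194.8 -270.1] turn 179.98 or -0.02
```

```bash
python3 -m jog '0 -32 -45 0; 0 -65 -90 0; 0 -97 -135 0; 0 -130 -180 0; 10 -162 -225 0; 20 -195 -270 0; 40 -195 -270 0; 46 -195 -270 0' 1
python3 - <<'E'
from h import *
a=np.radians(5.2); print(rel([.714,-.023,.037],[-np.sin(a),np.cos(a),0]))
c=snap("side","pics/s1.png"); c2=snap("top","pics/t1.png"); cv2.imwrite("pics/b1.png",np.hstack([c["color"][60:320,130:400],c2["color"][60:320,150:420]])[:,:,::-1])
E
```

```text
time: 2.1
ee_pos: [0.7122, -0.0236, 0.1476]
tcp_rot: [-6.4, 89.8, 178.8]
wrist_force: [0.1, -0.3, 0.5]
opening: 0.0852
shift [110.6  -0.4  -2.3] turn -179.94 or 0.06
```

View pics/b1.png

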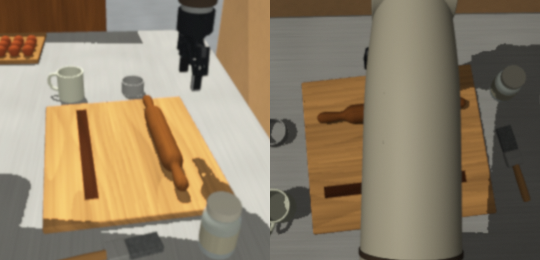

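```bash
python3 -m jog '15 0 -2 0; 35 0 -2 0; 55 0 -2 0; 75 0 -2 0; 90 0 -2 0; 100 0 -2 0; 102 0 -2 0; 102 0 -2 0' 1
python3 - <<'E'
from h import *
a=np.radians(5.2); print(rel([.712,-.023,.038],[-np.sin(a),np.cos(a),0]))
c=snap("side","pics/s2.png"); print(proj(c,[[.663,-.019,.043],[.712,-.023,.05]]))
# predicted corners of finger tips at TCP+13mm
p,R,o=tool()
q=np.array([p+R@np.array([-.013,s*g,w]) for s in(1,-1) for g in(.0426,.057) for w in(-.011,.011)]); Q=proj(c,q)
im=cv2.resize(c["color"][100:280,230:390],None,fx=4,fy=4,interpolation=cv2.INTER_CUBIC)
im=im[:600].copy()
for u,v in Q: cv2.circle(im,(int((u-230+.5)*4),int((v-100+.5)*4)),3,(0,255,0),1)
cv2.imwrite("pics/s2c.png",im[:,:,::-1])
E
```

```text
time: 3.2
ee_pos: [0.715, -0.024, 0.049]
tcp_rot: [175.1, 90.0, 0.3]
wrist_force: [0.6, -0.9, 0.8]
opening: 0.0854
shift [11.  -1.3  2.9] turn -179.99 or 0.01
[[292.32570106 195.70720576]
 [312.76015101 193.60769812]]
```

View pics/s2c.png

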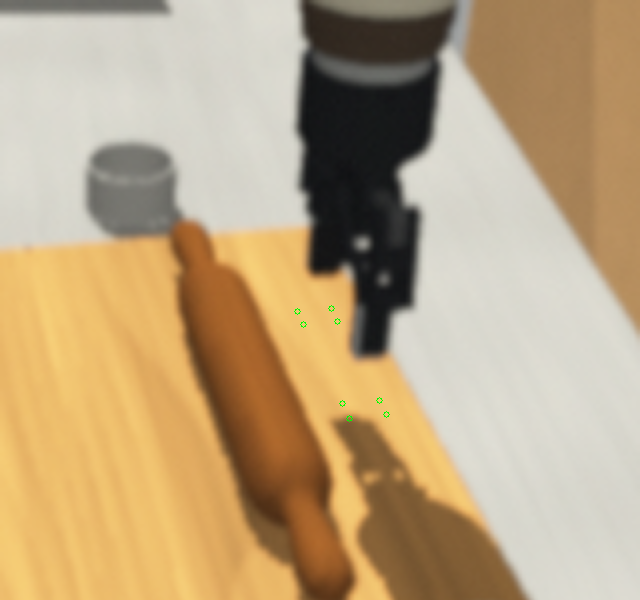

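The tips appear about 12 px higher than I predicted, at crop (371,355) and (325,272) against (364,409) and (317,317). I'll check the gripper geometry before going lower.

Run:
```python
from h import *
c=snap("side","pics/s3.png")
p,R,o=tool(); print(p,o["q"].round(2),o["time"])
C=lambda P: ((proj(c,P)-[230,100]+.5)*4).round(0).tolist()
print("axis behind TCP mm",[(m,C([p+R@[-m/1000,0,0]])[0]) for m in(0,13,30,50,73,100,130)])
# near finger (world y smaller = tool +y): candidate tip height that matches crop (371,355) and (325,272)
for h in(13,20,30,40,50,60): print(h,C([p+R@[-h/1000,.05,0],p+R@[-h/1000,-.05,0]]))
d=(c["color"].astype(int)-cv2.imread("pics/s2.png")[:,:,::-1]); print(abs(d).max())
im=c["color"]; print([im[int(100+355/4)+k,230+371//4].tolist() for k in range(-4,16)])
```

```text
[ 0.71509853 -0.02400839  0.04920683] [ -1.92  27.69  21.67  83.91   0.   172.87] 3.3
axis behind TCP mm [(0, [338.0, 378.0]), (13, [340.0, 361.0]), (30, [343.0, 337.0]), (50, [346.0, 309.0]), (73, [349.0, 275.0]), (100, [353.0, 235.0]), (130, [358.0, 188.0])]
13 [[365.0, 409.0], [318.0, 316.0]]
20 [[366.0, 399.0], [319.0, 307.0]]
30 [[368.0, 385.0], [320.0, 293.0]]
40 [[369.0, 371.0], [321.0, 280.0]]
50 [[371.0, 356.0], [322.0, 266.0]]
60 [[373.0, 341.0], [324.0, 252.0]]
35
[[22, 25, 24], [23, 25, 26], [25, 26, 27], [37, 37, 35], [82, 70, 56], [153, 120, 85], [214, 166, 106], [236, 190, 113], [241, 197, 114], [242, 197, 113], [242, 198, 115], [241, 196, 113], [240, 195, 112], [240, 194, 112], [240, 194, 112], [239, 193, 111], [239, 192, 111], [239, 192, 110], [238, 190, 108], [235, 185, 105]]
```

Run:
```python
from h import *
c=snap("top","pics/t3.png")
p,R,o=tool()
im=cv2.resize(c["color"][60:210,170:370],None,fx=4,fy=4,interpolation=cv2.INTER_CUBIC)
def dot(P,col):
    for u,v in proj(c,P): cv2.circle(im,(int((u-170+.5)*4),int((v-60+.5)*4)),4,col,1)
dot([p+R@[-.013,s*g,w] for s in(1,-1) for g in(.0426,.057) for w in(-.011,.011)],(0,255,0))
dot([p+R@[-.050,s*g,w] for s in(1,-1) for g in(.0426,.057) for w in(-.011,.011)],(255,0,0))
dot([p+R@[-.073,s*.0425,w] for s in(1,-1) for w in(-.038,.038)],(0,0,255))
cv2.imwrite("pics/t3c.png",im[:,:,::-1])
c=snap("side","pics/s3.png")
s=cv2.imread("pics/s3.png")[:,:,::-1]
```

```text
(no output)
```

View pics/t3c.png

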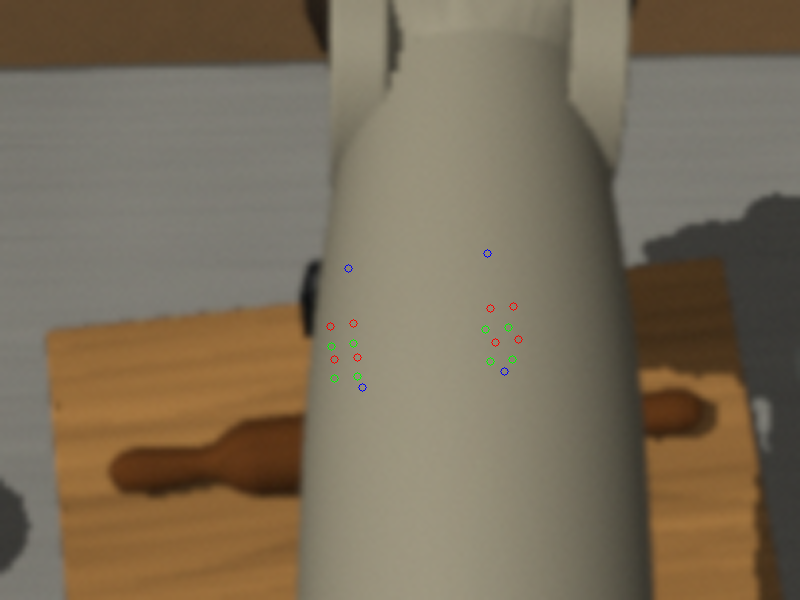

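The top view shows only a black knuckle at crop (310,298), left of the arm; the rest of the gripper is hidden. I'll estimate the tip height from how the fingertip shadow moved between the two heights I've imaged.

Run:
```python
import cv2,numpy as np
a=[cv2.resize(cv2.imread(f"pics/{n}.png")[y0:y0+120,290:360],None,fx=5,fy=5,interpolation=cv2.INTER_CUBIC) for n,y0 in(("s1",130),("s3",150))]
cv2.imwrite("pics/sh.png",np.hstack(a))
```

```text
(no output)
```

View pics/sh.png

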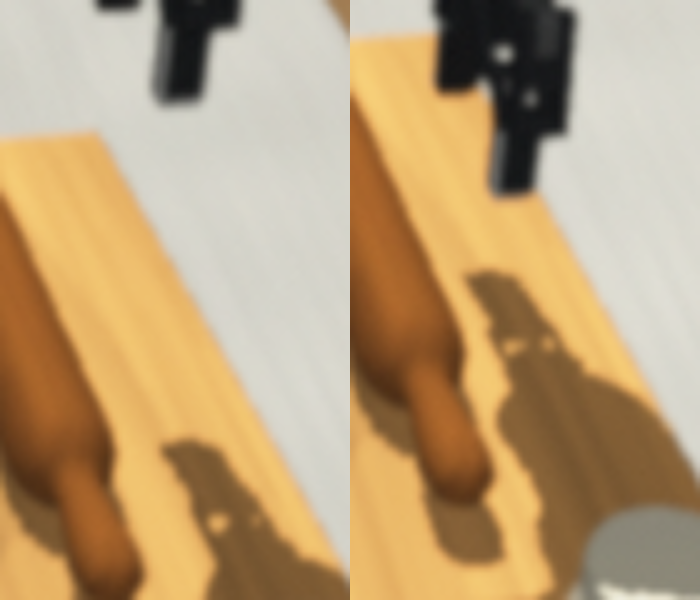

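Run:
```python
from h import *
import pickle
c=pickle.load(open("side0.pkl","rb"))
S=unproj(c,[(327.5,218.1),(318.5,204.5)],.018)[:,:2]; print(S)
L=(S[0]-S[1]-[-.0028,0])/.0984; print("L",L)
for H in(.03,.044,.06,.08,.1): print(H,"finger at",S[1]-H*L, "expected far tip ~(.710,.026)")
for z in(.04,.06,.08,.1,.12): print(z,unproj(c,[(311,167.5)],z)[0],unproj(c,[(322.6,188.4)],z)[0])
```

```text
[[ 0.73908577 -0.07952352]
 [ 0.72869176 -0.02521291]]
L [ 0.13408547 -0.55193713]
0.03 finger at [ 0.7246692 -0.0086548] expected far tip ~(.710,.026)
0.044 finger at [ 0.722792   -0.00092768] expected far tip ~(.710,.026)
0.06 finger at [0.72064663 0.00790332] expected far tip ~(.710,.026)
0.08 finger at [0.71796493 0.01894206] expected far tip ~(.710,.026)
0.1 finger at [0.71528322 0.0299808 ] expected far tip ~(.710,.026)
0.04 [0.73437466 0.11511172 0.04      ] [0.74471194 0.01228587 0.04      ]
0.06 [0.72656685 0.08235478 0.06      ] [ 0.73652266 -0.0166766   0.06      ]
0.08 [0.71875905 0.04959784 0.08      ] [ 0.72833339 -0.04563907  0.08      ]
0.1 [0.71095124 0.0168409  0.1       ] [ 0.72014412 -0.07460154  0.1       ]
0.12 [ 0.70314343 -0.01591603  0.12      ] [ 0.71195484 -0.10356401  0.12      ]
```

The shadow and the image ray agree: the visible tips are at z≈0.097, about 48 mm above the reported TCP rather than 13 mm. I'll trust the images and descend in steps, watching the force.

```bash
python3 -m jog '5 0 0 0; 10 0 0 0; 15 0 0 0; 20 0 0 0; 25 0 0 0; 25 0 0 0; 25 0 0 0; 25 0 0 0' 1
python3 - <<'E'
from h import *
c=snap("side","pics/s4.png"); print(tool()[0])
im=cv2.resize(c["color"][135:235,270:360],None,fx=6,fy=6,interpolation=cv2.INTER_CUBIC)
for z,col in((.043,(0,255,0)),(.055,(255,0,0)),(.072,(0,0,255))):
    for u,v in proj(c,[[.7105,.026,z],[.7195,-.074,z]]): cv2.circle(im,(int((u-270+.5)*6),int((v-135+.5)*6)),3,col,1)
cv2.imwrite("pics/s4c.png",im[:,:,::-1])
E
```

```text
time: 4.4
ee_pos: [0.7149, -0.024, 0.0237]
tcp_rot: [172.9, 90.0, -1.9]
wrist_force: [-0.8, -0.3, 0.4]
opening: 0.0854
[ 0.71483819 -0.02402351  0.02368437]
```

View pics/s4c.png

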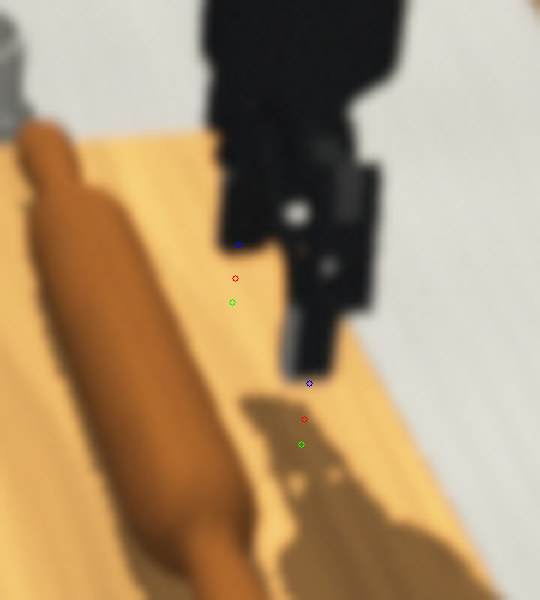

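```bash
python3 -m jog '4 0 0 0; 8 0 0 0; 12 0 0 0; 16 0 0 0; 19 0 0 0; 21 0 0 0; 21 0 0 0; 21 0 0 0' 1
python3 - <<'E'
from h import *
c=snap("side","pics/s5.png"); p,R,o=tool(); print(p)
im=cv2.resize(c["color"][135:235,270:360],None,fx=6,fy=6,interpolation=cv2.INTER_CUBIC)
for z,col in((.018,(0,255,0)),(.043,(255,0,0)),(.051,(0,0,255))):
    for u,v in proj(c,[[.7105,.026,z],[.7195,-.074,z]]): cv2.circle(im,(int((u-270+.5)*6),int((v-135+.5)*6)),3,col,1)
cv2.imwrite("pics/s5c.png",im[:,:,::-1])
a=np.radians(5.2); print(rel([.663+.024+.011-.019*0,-.021,p[2]],[-np.sin(a),np.cos(a),0]))
E
```

```text
time: 5.45
ee_pos: [0.7148, -0.024, 0.0026]
tcp_rot: [169.0, 90.0, -5.8]
wrist_force: [-0.1, -0.5, 0.2]
opening: 0.0856
[ 0.7148112  -0.02401102  0.00260285]
shift [-0.  -4.5 16.5] turn -179.99 or 0.01
```

View pics/s5c.png

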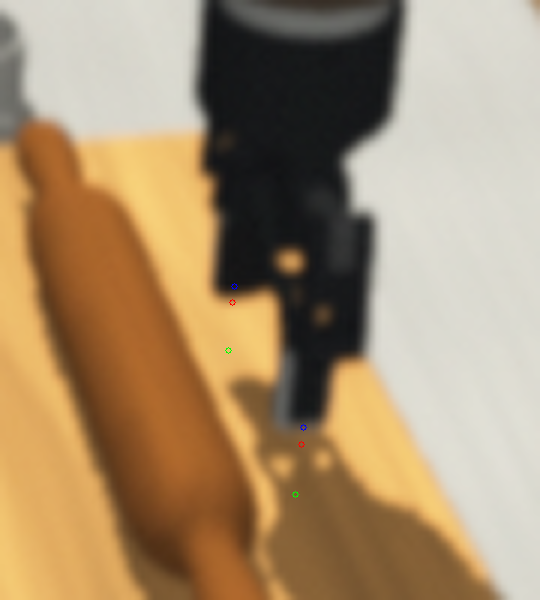

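The tip bottoms are at crop (300,422) and (250,293), which puts them at z≈0.048–0.053. That is just above pin mid-height, with clearance behind the pin. The pin also sits about 15–18 mm off along the strip direction, so I'll steer a few degrees while rolling.

```bash
python3 -m jog '0 -2 4 0; 0 -4 8 0; 0 -6 12 0; 0 -8 16 0; 0 -8 21 0.5; 0 -8 26 1; 0 -8 31 1.6; 0 -8 36 2.2' 1
python3 - <<'E'
from h import *
c=snap("top","pics/t6.png"); p,R,o=tool(); print(p, rel(p,[-np.sin(np.radians(5.2)),np.cos(np.radians(5.2)),0]))
for px in comps(c): 
    W=unproj(c,px,.043); m=W.mean(0); print(len(px),m.round(4),W[:,1].min().round(4),W[:,1].max().round(4))
c=snap("side","pics/s6.png")
E
```

```text
time: 6.5
ee_pos: [0.6786, -0.0195, 0.0033]
tcp_rot: [170.0, 89.9, -7.0]
wrist_force: [3.6, -0.4, 4.4]
opening: 0.0854
[ 0.6776268  -0.01948385  0.00298572] shift [0. 0. 0.] turn 177.73 or -2.27
2418 [ 0.6328 -0.2017  0.043 ] -0.2499 -0.138
657 [0.6324 0.1042 0.043 ] 0.0513 0.1717
447 [0.4605 0.1121 0.043 ] 0.0666 0.1578
```

Run:
```python
from h import *
o=status.get_obs(); print(o["time"],o["ee_pos"],o["wrist_force"],o["torque"])
c=snap("side","pics/s7.png"); o=status.get_obs(); print(o["wrist_force"],o["torque"])
im=cv2.resize(c["color"][130:250,255:355],None,fx=6,fy=5.0,interpolation=cv2.INTER_CUBIC)
im=cv2.resize(c["color"][135:235,255:355],None,fx=6,fy=6,interpolation=cv2.INTER_CUBIC)
cv2.imwrite("pics/s7c.png",im[:,:,::-1])
```

```text
6.6 [ 0.6772994  -0.01939401  0.0023759 ] [0.30105247 0.29994702 0.03567168] [-0.0013512   0.01502401  0.04325384]
[ 0.00541908 -0.23780578 -1.12338638] [-0.02033264 -0.04691969  0.00409366]
```

View pics/s7c.png

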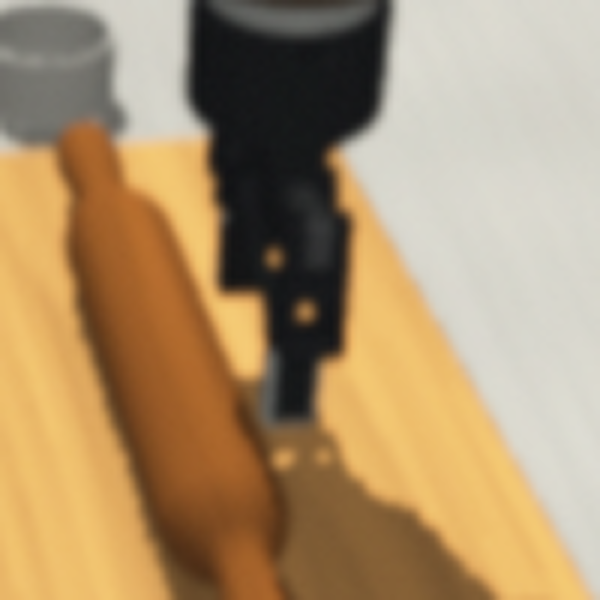

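The pin has rolled a few mm clear of the fingers (gap by the near finger at crop (262,400)), and the force is back to zero. I'll segment by R/G ratio, which ignores shadows, and re-measure.

```bash
cat >> h.py <<'E'
from scipy.optimize import least_squares
def mask(c):
    im=cv2.GaussianBlur(c["color"],(3,3),0).astype(float)
    return (im[:,:,0]>1.6*im[:,:,1])&(im[:,:,0]>40)&(im[:,:,0]<215)
def pinpieces(c,x,y0,ang,xhalf=.045):
    "pixels of pin-coloured stuff near the predicted pin"
    m=mask(c); px=np.argwhere(m)[:,::-1].astype(float); W=unproj(c,px,.043)[:,:2]
    a=np.radians(ang); d=np.array([-np.sin(a),np.cos(a)]); n=np.array([d[1],-d[0]])
    s=(W-[x,y0])@d; q=(W-[x,y0])@n; k=(abs(q)<xhalf)&(abs(s)<.215); return px[k],s[k],q[k],d,n
def pinfit(c,x,y0=-.019,ang=5.2,xhalf=.04,shear=True):
    for it in range(4):
        px,s,q,d,n=pinpieces(c,x,y0,ang,xhalf)
        b=np.round(s/.005).astype(int); S=[];M=[]
        for k in np.unique(b):
            if (b==k).sum()<8: continue
            qq=q[b==k]; w=np.ptp(qq); 
            if w<(.018 if abs(k*.005)>.1 else .04) or w>.065: continue
            S.append(k*.005);M.append((qq.max()+qq.min())/2)
        f=np.polyfit(S,M,1); r=np.array(M)-np.polyval(f,S); g=abs(r)<.004; f=np.polyfit(np.array(S)[g],np.array(M)[g],1)
        x+=f[1]*n[0]; y0+=f[1]*n[1]; ang-=np.degrees(np.arctan(f[0]))
    return np.array([x,y0]),ang,s.min(),s.max(),len(S),np.std(r)
E
python3 - <<'E'
from h import *
import pickle
c=pickle.load(open("top0.pkl","rb")); s=pickle.load(open("side0.pkl","rb"))
print("top0",pinfit(c,.661)); print("side0",pinfit(s,.661))
print("strip top0",pinfit(c,.473) if 0 else fit(c,np.argwhere(mask(c)[225:260,195:360])[:,::-1]+[195,225.],.018))
K=c.copy(); K["color"]=cv2.imread("pics/t6.png")[:,:,::-1]; print("t6",pinfit(K,.640))
K=s.copy(); K["color"]=cv2.imread("pics/s7.png")[:,:,::-1]; print("s7",pinfit(K,.636))
K["color"]=cv2.imread("pics/s6.png")[:,:,::-1]; print("s6",pinfit(K,.636))
E
```

```text
top0 (array([ 0.66287251, -0.01882957]), np.float64(5.326631001039348), np.float64(-0.18451392143678708), np.float64(0.19421882777816998), 71, np.float64(0.0006696488063513657))
side0 (array([ 0.66172491, -0.01893403]), np.float64(4.914513014780803), np.float64(-0.1894643691209021), np.float64(0.19414405124917306), 67, np.float64(0.0010628702166868673))
strip top0 (array([ 0.47524738, -0.01808965]), np.float32(5.1071415), np.float64(0.355544026413534), np.float64(0.026731120692232012))
t6 (array([ 0.64451128, -0.01858944]), np.float64(5.247339463697984), np.float64(-0.18594436361405123), np.float64(0.19357744970863694), 30, np.float64(0.0005217256055854706))
s7 (array([ 0.63874239, -0.01875042]), np.float64(5.098456474947045), np.float64(-0.1911833823549919), np.float64(0.19446380849770448), 62, np.float64(0.0009275856619019475))
s6 (array([ 0.64084432, -0.01855913]), np.float64(5.030756892160933), np.float64(-0.19148863161871615), np.float64(0.19445719167641917), 64, np.float64(0.0010184028371894107))
```

```bash
python3 -m jog '1 0 3 -0.6; 2 0 7 -1.2; 2 0 12 -1.8; 2 1 17 -2.3; 2 1 22 -2.3; 2 1 27 -2.3; 2 1 32 -2.3; 2 1 37 -2.3' 1
python3 - <<'E'
from h import *
c=snap("side","pics/s8.png"); p,R,o=tool(); print(p,o["wrist_force"],rel(p,[-np.sin(np.radians(5.2)),np.cos(np.radians(5.2)),0])); print(pinfit(c,p[0]-.045)); c=snap("side","pics/s8b.png"); print(pinfit(c,p[0]-.045))
E
```

```text
time: 7.65
ee_pos: [0.6409, -0.0222, 0.0004]
tcp_rot: [108.1, 90.0, -66.6]
wrist_force: [0.1, 0.4, 0.8]
opening: 0.0855
[ 6.40383545e-01 -2.22787490e-02  4.45290956e-04] [ 0.39037771 -0.02229632  0.3734442 ] shift [0. 0. 0.] turn -179.89 or 0.11
(array([ 0.60557291, -0.01807266]), np.float64(5.049096089975696), np.float64(-0.1959161880585295), np.float64(0.19020198283915662), 63, np.float64(0.0009129415237824443))
(array([ 0.60388406, -0.0182265 ]), np.float64(4.96968721265216), np.float64(-0.19560892245977254), np.float64(0.19020573181823025), 64, np.float64(0.0008411490867801978))
```

```bash
python3 -m jog '0 0 5 0; 0 0 10 0; 0 0 15 0; 0 0 20 0; 0 0 25 0; 0 0 30 0; 0 0 35 0; 0 0 40 0' 1; python3 -m jog '0 0 5 0; 0 0 10 0; 0 0 15 0; 0 0 20 0; 0 0 25 0; 0 0 30 0; 0 0 35 0; 0 0 40 0' 1;  python3 - <<'E'
from h import *
c=snap("side","pics/s9.png"); p,R,o=tool(); print(p,o["wrist_force"],rel(p,[-np.sin(np.radians(5.2)),np.cos(np.radians(5.2)),0])); print(pinfit(c,p[0]-.045)); c=snap("side","pics/s9b.png"); print(pinfit(c,p[0]-.045))
c=snap("top","pics/t9.png");print(pinfit(c,p[0]-.04))
E
```

```text
time: 8.75
ee_pos: [0.6011, -0.026, 0.0004]
tcp_rot: [134.4, 90.0, -40.3]
wrist_force: [0.6, 0.4, 0.9]
opening: 0.0851
time: 9.75
ee_pos: [0.5612, -0.0297, 0.0004]
tcp_rot: [25.0, 90.0, -149.7]
wrist_force: [0.4, 0.7, 0.2]
opening: 0.0856
[ 5.60681561e-01 -2.97316891e-02  3.69280912e-04] [-0.3311721  -0.67006576 -0.55454259] shift [0. 0. 0.] turn -179.89 or 0.11
(array([ 0.40871204, -0.03680633]), np.float64(-33.87796661274671), np.float64(0.058272728480801485), np.float64(0.21441809808137113), 17, np.float64(0.009941451212974382))
(array([ 0.42909435, -0.03499021]), np.float64(-27.65909149140808), np.float64(0.03310990314677139), np.float64(0.2089451755877365), 16, np.float64(0.00826599195274603))
(array([ 0.50551223, -0.02073048]), np.float64(6.417116948706281), np.float64(-0.19751693077540236), np.float64(0.1804202104699463), 27, np.float64(0.0063306519274869445))h.py:62: RankWarning: Polyfit may be poorly conditioned
  f=np.polyfit(S,M,1); r=np.array(M)-np.polyval(f,S); g=abs(r)<.004; f=np.polyfit(np.array(S)[g],np.array(M)[g],1)
h.py:62: RankWarning: Polyfit may be poorly conditioned
  f=np.polyfit(S,M,1); r=np.array(M)-np.polyval(f,S); g=abs(r)<.004; f=np.polyfit(np.array(S)[g],np.array(M)[g],1)
h.py:62: RankWarning: Polyfit may be poorly conditioned
  f=np.polyfit(S,M,1); r=np.array(M)-np.polyval(f,S); g=abs(r)<.004; f=np.polyfit(np.array(S)[g],np.array(M)[g],1)
```

The fits now confuse the pin with the strip, so I'll look at the pictures.

Run:
```python
import cv2,numpy as np
a=cv2.imread("pics/s9b.png")[140:270,180:340]; b=cv2.imread("pics/t9.png")[140:270,185:365]
r=lambda i,f:cv2.resize(i,None,fx=f,fy=f,interpolation=cv2.INTER_CUBIC)
cv2.imwrite("pics/v9.png",np.hstack([r(a,2.3)[:299],r(b,2.3)[:299]]))
s=cv2.imread("pics/s9b.png"); 
print([s[210,x,::-1].tolist() for x in range(200,290,3)])
```

```text
[[231, 179, 102], [235, 185, 105], [237, 189, 108], [200, 144, 79], [96, 51, 26], [94, 49, 25], [89, 47, 24], [130, 82, 42], [226, 172, 96], [158, 107, 56], [138, 81, 35], [145, 85, 38], [141, 83, 35], [146, 86, 37], [133, 78, 34], [74, 44, 21], [95, 69, 44], [87, 79, 71], [77, 67, 56], [96, 79, 64], [149, 109, 61], [228, 175, 98], [234, 184, 104], [225, 170, 96], [216, 162, 90], [216, 160, 89], [211, 157, 87], [216, 163, 91], [227, 173, 97], [231, 179, 102]]
```

View pics/v9.png

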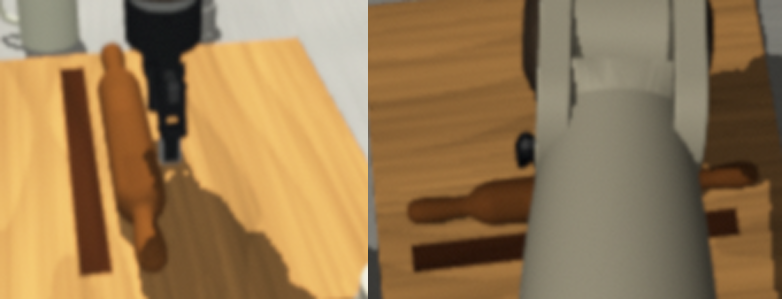

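The side view shows the pin parallel to the strip and about 50 mm short of it, with both fingers behind it. I'll gate the fit by brightness to drop the darker strip and slow down.

```bash
sed -i 's/    return (im\[:,:,0\]>1.6\*im\[:,:,1\])&(im\[:,:,0\]>40)&(im\[:,:,0\]<215)/    return (im[:,:,0]>1.6*im[:,:,1])\&(im[:,:,0]>LO)\&(im[:,:,0]<215)\nLO=40/' h.py
cat > m.py <<'E'
import h,sys; from h import *
import warnings; warnings.filterwarnings("ignore")
p,R,o=tool(); t=p[0]+(p[1]+.0155)*.0906/1; print("t",o["time"],"tool",p.round(4),"tool x@-.0155",round(t,4),o["wrist_force"].round(1))
def run(c,n,lo,x):
    h.LO=lo
    try:
        C,a,s0,s1,k,r=pinfit(c,x,xhalf=.033); print(n,"x@-.0155=%.4f ang %.2f ends %.3f %.3f n%d r%.4f"%(C[0]-(C[1]+.0155)*-.0906*-1,a,s0,s1,k,r))
    except Exception as e: print(n,"fail",e)
i=sys.argv[1]; x=float(sys.argv[2]) if len(sys.argv)>2 else t-.035
c=snap("side",f"pics/s{i}.png"); run(c,"side",112,x); d=snap("top",f"pics/t{i}.png"); run(d,"top",57,x); run(snap("side",f"pics/s{i}b.png"),"side",112,x)
E
python3 m.py 10; python3 -m jog '0 0 5 0; 0 0 10 0; 0 0 14 0; 0 0 18 0; 0 0 22 0; 0 0 25 0; 0 0 28 0; 0 0 31 0' 1; python3 m.py 11
```

```text
t 9.9 tool [ 5.613e-01 -2.970e-02  4.000e-04] tool x@-.0155 0.56 [ 0.8  0.3 -0.4]
side x@-.0155=0.5209 ang 4.92 ends -0.188 0.180 n27 r0.0008
top x@-.0155=0.5206 ang 5.23 ends -0.195 0.181 n29 r0.0008
side x@-.0155=0.5152 ang 2.13 ends -0.199 0.180 n39 r0.0041
time: 11.05
ee_pos: [0.5306, -0.0325, 0.0004]
tcp_rot: [166.5, 90.0, -8.2]
wrist_force: [0.4, -0.4, 0.1]
opening: 0.0854
t 11.05 tool [ 5.306e-01 -3.250e-02  4.000e-04] tool x@-.0155 0.529 [ 0.4 -0.4  0.1]
side x@-.0155=0.4897 ang 1.68 ends -0.178 0.181 n40 r0.0032
top x@-.0155=0.4863 ang 3.18 ends -0.190 0.178 n27 r0.0050
side x@-.0155=0.4879 ang 2.50 ends -0.180 0.181 n45 r0.0028
```

```bash
cat > fe.py <<'E'
import h,sys,pickle; from h import *
h.LO=57
top=pickle.load(open("top0.pkl","rb"))
ins=[pickle.load(open("top0.pkl","rb"))]
def prof(im,x,ang,y0=-.0155):
    c=dict(top,color=im); px,s,q,d,n=pinpieces(c,x,y0,ang,.033)
    b=np.round(s/.004).astype(int); return {k:q[b==k].max() for k in np.unique(b) if (b==k).sum()>=6 and q[b==k].max()<.0315}
ref=prof(top["color"],.6626,5.2)
def go(f,x,ang=5.2):
    im=cv2.imread(f)[:,:,::-1]
    for _ in range(4):
        P=prof(im,x,ang); k=[i for i in P if i in ref and abs(i*.004)<.17 and i*.004>-.2]
        S=np.array(k)*.004; D=np.array([P[i]-ref[i] for i in k]); g=np.ones(len(D),bool)
        for _ in range(4):
            f1=np.polyfit(S[g],D[g],1); r=D-np.polyval(f1,S); g=abs(r)<max(.0025,1.5*np.std(r[g]))
        x+=f1[1]; ang-=np.degrees(np.arctan(f1[0]))
    print(f,"x %.4f ang %.2f n%d/%d s %.2f..%.2f r %.4f"%(x,ang,g.sum(),len(g),S[g].min(),S[g].max(),r[g].std()))
for a in sys.argv[1:]: f,x=a.split(","); go(f,float(x))
E
python3 fe.py pics/top0.png,.660 pics/t6.png,.640 pics/t9.png,.522 pics/t10.png,.521 pics/t11.png,.491 pics/t11.png,.496
```

```text
pics/top0.png x 0.6626 ang 5.20 n85/85 s -0.17..0.17 r 0.0000
pics/t6.png x 0.6428 ang 4.22 n28/34 s -0.17..0.17 r 0.0010
pics/t9.png x 0.5211 ang 4.76 n31/38 s -0.17..0.17 r 0.0013
pics/t10.png x 0.5189 ang 4.93 n27/38 s -0.17..0.17 r 0.0011
pics/t11.png x 0.4909 ang 3.69 n27/38 s -0.17..0.17 r 0.0012
pics/t11.png x 0.4909 ang 3.69 n27/38 s -0.17..0.17 r 0.0012
```

```bash
python3 -m jog '0 0 2 0; 0 0 4 0; 0 0 6 0; 0 0 8 0; 0 0 10 0; 0 0 12 0; 0 0 14 0; 0 0 16 0' 1; python3 m.py 12; python3 fe.py pics/t12.png,.479
```

```text
time: 12.2
ee_pos: [0.5146, -0.034, 0.0004]
tcp_rot: [150.6, 90.0, -24.0]
wrist_force: [0.0, 0.1, 0.3]
opening: 0.0854
t 12.2 tool [ 5.146e-01 -3.400e-02  4.000e-04] tool x@-.0155 0.513 [0.  0.1 0.3]
side x@-.0155=0.4778 ang 5.20 ends -0.179 0.182 n23 r0.0015
top x@-.0155=0.4760 ang 4.70 ends -0.194 0.178 n26 r0.0023
side x@-.0155=0.4775 ang 5.70 ends -0.179 0.182 n28 r0.0014
pics/t12.png x 0.4758 ang 3.64 n26/36 s -0.17..0.16 r 0.0011
```

```bash
python3 -m jog '0 0 1 0; 0 0 2 0; 0 0 2 0; 0 0 0 0; 0 0 -10 0; 0 0 -25 0; -15 0 -35 0; -50 0 -35 0' 1; python3 -m jog '-50 0 0 0; -100 0 0 0; -145 30 20 0; -160 75 45 0; -160 125 70 0; -160 180 95 0; -160 230 120 0; -160 280 140 0' 1;  python3 m.py 13; python3 fe.py pics/t13.png,.476
```

```text
time: 13.35
ee_pos: [0.5499, -0.0305, 0.0491]
tcp_rot: [-9.0, 89.8, 176.3]
wrist_force: [0.0, -0.1, -0.5]
opening: 0.0855
time: 14.35
ee_pos: [0.436, -0.3247, 0.2105]
tcp_rot: [143.3, 90.0, -31.4]
wrist_force: [1.2, -0.3, 0.6]
opening: 0.0854
t 14.35 tool [ 0.436  -0.3247  0.2105] tool x@-.0155 0.408 [ 1.2 -0.3  0.6]
side fail expected non-empty vector for x
top fail expected non-empty vector for x
side fail expected non-empty vector for x
pics/t13.png x 0.4757 ang 4.75 n66/85 s -0.17..0.17 r 0.0011
```

```bash
python3 m.py 14 .475; python3 fe.py pics/t14.png,.476
python3 - <<'E'
import cv2,numpy as np
a=cv2.imread("pics/s14.png")[140:280,160:330]; b=cv2.imread("pics/t14.png")[180:290,180:380]
r=lambda i,f:cv2.resize(i,None,fx=f,fy=f,interpolation=cv2.INTER_CUBIC)
A=r(b,4);B=r(a,2)[:,:]; B=cv2.copyMakeBorder(B,0,0,0,800-B.shape[1],0)
cv2.imwrite("pics/v14.png",np.vstack([A,B])[:600] if 0 else A)
E
```

```text
t 14.5 tool [ 0.4359 -0.3249  0.2098] tool x@-.0155 0.4078 [-0.7  0.5  0.1]
side x@-.0155=0.4760 ang 5.30 ends -0.192 0.181 n43 r0.0010
top x@-.0155=0.4767 ang 5.30 ends -0.203 0.178 n67 r0.0013
side x@-.0155=0.4759 ang 5.32 ends -0.192 0.181 n42 r0.0011
pics/t14.png x 0.4758 ang 4.81 n66/85 s -0.17..0.17 r 0.0012
```

View pics/v14.png

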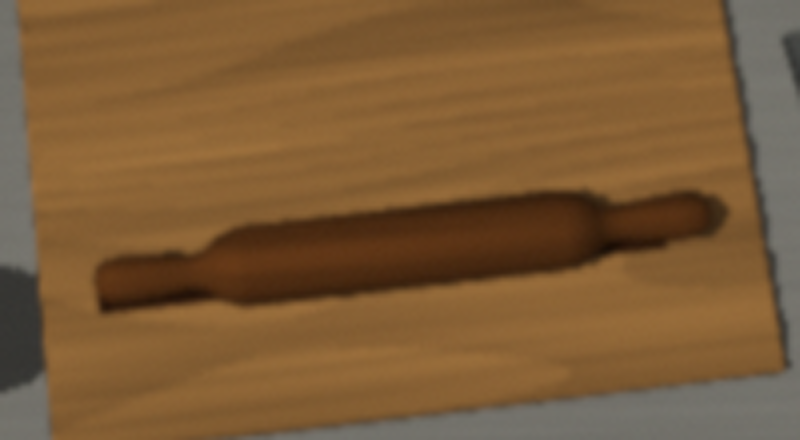

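Run:
```python
from h import *
a=cv2.imread("pics/side0.png",0);b=cv2.imread("pics/s14.png",0)
for n,(x0,x1,y0,y1) in dict(mug=(180,216,124,162),cutter=(250,274,134,158),jar=(328,372,252,318),brush=(184,294,290,332)).items():
    T=a[y0:y1,x0:x1]; r=cv2.matchTemplate(b[y0-6:y1+6,x0-6:x1+6],T,cv2.TM_CCOEFF_NORMED); _,m,_,l=cv2.minMaxLoc(r); print(n,round(m,3),(l[0]-6,l[1]-6))
o=status.get_obs(); print(o["time"],o["wrist_force"].round(1),abs(o["qd"]).max()); print(bot.job_done())
```

```text
mug 0.146 (3, 6)
cutter 0.999 (0, 0)
jar 1.0 (0, 0)
brush 1.0 (0, 0)
14.65 [-0.  -0.4 -0.1] 0.8760082541575609
the job is handed in; nothing more can be done
None
```

Run:
```python
import cv2
a=cv2.imread("pics/top0.png",0);b=cv2.imread("pics/t14.png",0)
T=a[246:296,133:172]; print(cv2.minMaxLoc(cv2.matchTemplate(b[240:302,127:178],T,cv2.TM_CCOEFF_NORMED)))
```

```text
(0.032535724341869354, 0.9995750784873962, (12, 12), (6, 6))
```

The rolling pin now lies along the dark strip, and I handed the job in at 14.65 s of the 32 s allowed. I pushed it with both open fingertips just above mid-height, at about 40 mm/s and slower at the end. The arm then backed off and finished about 0.2 m up, off to the side and touching nothing.

**Final position:** the pin's axis measures x = 0.476–0.477 m against the strip's 0.475 m, so it is centred across the strip to about 1–2 mm. Its angle reads 4.8–5.3° against the strip's 5.1–5.25°.

**Bystanders:** the cutter, jar and brush have not shifted in the side view. My first side-view check of the mug failed to match, most likely because the arm was in front of it. The top view shows the mug unmoved.

**What was off or disagreed:**
- **Offset along the strip:** the pin sits roughly 10–15 mm toward the brush side along its length. It started with that offset, and a straight roll cannot remove it. I began steering it out, then went back to a straight push to avoid skidding.
- **Fingertip height:** the images put the fingertips about 48 mm above the reported tool point, not the stated 13 mm. I set the push height from the images.
- **First contact:** the first touch pressed briefly with about 6 N, and the pin jumped a few mm ahead. It may have slipped slightly at that moment. After I lowered the fingers by 2 mm the force readings stayed around 1 N.

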